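# Prise open a tight fluting die

### The arm

A 6-joint arm with a two-finger parallel gripper is mounted at the origin on a cart in front of the work surface, level with it; the furniture and walls round the work are solid. World frame = base frame: x ahead of the robot, y to its left, z up, the work surface at z = 0. Lengths are in m, angles in rad, forces in N, time in s.
With the tool pointing down it reaches from about 0.35 to 0.775 m from the base axis. Payload 5.5 kg.
Tool frame: the origin (TCP) lies at the very end of the fingers, on their centre line; the grasp point (between the pads) lies env.hold_point_z behind it (env.hold_point_z is the distance from the TCP to the grasp point, in m); z points along the fingers, y is the line along which they close (so a half turn about z gives the same grasp; the last joint's range is limited). The gripper opens to 85 mm and grips with 20 to 120 N. Pads are 22 mm wide; open, the fingers measure 114 mm over their backs; the gripper's body (76 mm by 85 mm) begins 54 mm behind the grasp point. The pads swing forward as they close: fully open they stand 13 mm farther back than shut.
Start: joints at [-1.476, 0.313, 0.046, 1.304, 0, 1.431], TCP at [0.134, -0.559, 0.231] pointing down, gripper open.
Joint ranges: [-2.76, 2.76], [-0.86, 1.69], [-1.03, 1.26], [-2.2, 2.34], [-1.47, 1.5], [-3.14, 3.14]. Speed limits (rad/s): [2.57, 2.57, 3.14, 3.14, 3.14, 3.14].

### API

Orientations are given as a unit quaternion [w, x, y, z].
In Python, from workcell import env gives the robot as it stands.
- The arm moves only by the tool carry_out, never from a script. Its argument "steps" is a list of rows, each a list of 3 entries, a list of its own where there are three numbers: the turn, a rotation vector about the tool's x, y, z in degrees, then the shift along the tool's x, y, z in cm, then the closure in counts, from 0 (fully open) to 255 (shut). A call has exactly 8 rows; each row is the pose to reach, as a shift and turn from the pose commanded when the call began, along the tool's axes at that moment; what a row does not reach only later rows make up. A row lasts 1/8 s, in which the tool goes at most 62.5 mm and 10.7 degrees, less where a joint would pass 70% of its speed; a pose out of reach is approached as far as the arm can. A call with a gripper value outside its range is refused whole. The fingers move at their own pace and stop on an object; "force" is the grip in N (left out, the last holds). Time passes only in rows, so rows that repeat a pose let the fingers close, or fill a call up. It gives the time, the measured TCP pose, the force, the opening and the grip force at its end, in the units of the state.
- env.get_state(): the state, without advancing time (a new reading comes with each control period).
- env.read_camera(name): name is "side" or "top"; returns (picture, depth): 400x640x3 uint8, red, green, blue; 400x640 float32, m along the optical axis (not along the pixel's ray), 0 where there is no reading.
- env.get_calibration(name): a dict with "fx", "fy", "cx", "cy" (pixels), "origin" and "orientation" of the camera in the world. Camera axes: x right, y up, looking along -z (the intrinsics and any distortion apply to the point x, -y, -z); pixel columns grow to the right and rows downward; lengths in m; the calibration is good to about 2 mm. A picture is of the moment at which its call begins. get_calibration takes no time and is no camera call.
- env.hand_in(): hands the job in; it is judged then, once.
The state is a dict: "clock": time; "joint_pos": joint angles; "qvel": joint speeds; "tau": joint torques, N m; "tcp_pos": TCP position; "orientation": TCP orientation; "wrist_force": force on the tool from outside, world axes, zero at the start; "ft_torque": the same for the moment, N m; "finger_gap": finger opening in m; "grip_force": force on a finger pad.
Only numpy, scipy, OpenCV 4.12 (cv2) and the standard library are available. Lean on these libraries where they do the work, as an engineer would, in place of code of your own. Each camera call takes 0.05 s, during which the arm holds its last target. There are 200 camera calls.

### The job

The fluting die set has closed tight and its upper die cannot be pulled up by hand. Set the small steel block on the apron of the die set, a little in front of the upper die, as a fulcrum, put the tip of the red-handled pry bar under the upper die's front edge with the bar resting over the block, and press the handle down until the upper die has risen at least 10 mm. Then draw the bar out and lay it flat on the bench, leaving the block on the apron; do not push or pull the upper die with the gripper itself, and leave the tin, the bottle and the loupe where they are.

Things in the scene. Friction and masses are not known exactly. Their poses are not given: they have to be found in the camera images.
- die_set: Fluting die set, fixed to the bench: dark steel base plate 190 x 120 x 8 mm, on it a ribbed lower die and a bright steel upper die on two pillars. Origin on the bench under the upper die's centre; z up, -x is the front (pry side). Base plate from x = -135 to +55 mm, y = +-60 mm; its part before x = -50 mm is the bare apron. Lower die from x = -25 mm back. Pillars at x = +30, y = +-34 mm, 96 mm high.
- pry_edge (a point): Middle of the lower front edge of the upper die (a block 100 x 100 x 26 mm): die-set x = -50, y = 0 mm, 23 mm above the bench when closed. The open gap under it, down to the base plate, is 15 mm high, 25 mm deep and 100 mm wide. Axes as the die set; it rises with the upper die.
- upper_die (a joint): Rise of the upper die in m: 0 closed, 0.03 at most. About 1.2 kg, and 20 N of friction on its pillars: some 32 N raise it, slowly, and it stays at the height where it is left. With the bar level on the block it is about 13 mm up; pressing the handle below level raises it further.
- block_center (a point): Centre of the loose dark steel block, the fulcrum: 38 (x) x 44 (y) x 22 (z) mm, axes along these sides, z up, about 0.28 kg. A gap of about 30 mm between the block and the upper die's front serves well.
- pry_bar_grip (a point): Centre of the pry bar's red handle (110 x 20 x 20 mm), half-way up: 10 mm above the bench as it lies. x points along the bar to the tip, z up as it lies. Steel blade 14 mm wide, 6 mm thick, last 9 mm tapered on top to about 4 mm, from x = +55 to the tip at x = +175 mm; its underside is 3 mm below this point. 0.25 kg, balances about 35 mm towards the tip.
- gold_tin: Bystander: open round brass-coloured tin, 67 mm across, 20 mm high; origin under its centre.
- glass_bottle: Bystander: small bottle, 49 mm across, 128 mm high; origin under its centre.
- loupe: Bystander: black folding loupe, 25 x 50 x 21 mm; origin under its centre.
Things that resemble listed ones, but are neither listed nor needed, are in the scene too. What is shaped like the part that bears block_center but orange is not meant.

How it is judged:
On the way, in this order (a step that is already met when the one before it is completed fails the run):
1. the steel block stands flat and released on the apron, in front of the upper die (x of block_center in the frame of die_set between -0.132 and -0.07 m and y of block_center in the frame of die_set between -0.045 and 0.045 m and height (world z) of block_center below 0.022 m and angle between block_center's own z axis and vertical below 0.1 rad and contact force between the fingers and steel_block below 0.2 N), for 0.2 s.
2. the bar, borne on the block, levers the upper die up (contact force between pry_bar and steel_block above 5 N and contact force between pry_bar and upper_die above 5 N and value of joint upper_die above 0.004 m), for 0.1 s.
At the end, for the whole second after the job is handed in: The upper die stays raised by at least 9.5 mm; the pry bar lies flat on the bench at rest, touching neither die set nor block; the block still stands flat on the apron in front of the upper die (value of joint upper_die above 0.0095 m and velocity of joint upper_die between -0.002 and 0.002 m/s and contact force between pry_bar and die_set below 0.1 N and contact force between pry_bar and steel_block below 0.1 N and height (world z) of pry_bar_grip below 0.016 m and angle between pry_bar_grip's own x axis and vertical between 1.45 and 1.69 rad and linear speed of pry_bar below 0.02 m/s and x of block_center in the frame of die_set between -0.137 and -0.066 m and y of block_center in the frame of die_set between -0.055 and 0.055 m and height (world z) of block_center below 0.022 m and angle between block_center's own z axis and vertical below 0.1 rad).
It fails at once if the gripper or arm pushes or pulls the upper die itself (over 3 N) (contact force between any of the fingers, the arm and upper_die above 3 N).
It fails at once if a bystander is moved by more than 25 mm (distance of any of gold_tin, glass_bottle, loupe from where it was at the start of the episode above 0.025 m).
It also fails if it takes over 58 s, if anything falls off the work surface, if the arm or the gripper's body presses on something with over 40 N, if the wrist force passes 120 N, or if a joint passes its speed limit or range.

## Working session

There is one attempt and no reset: what is moved stays moved. The work goes in short steps, Python scripts to look and compute and a tool call to move; the robot and the scene stay as the last step left them, time stands still between calls to the robot, and variables do not carry over. Pictures are saved under pics/ and viewed, at most 10 in all, crops included, and the job is handed in when it is done.

Besides the shell and the picture viewer there is one more tool, called after ">>>" in YAML: its name, and indented under it one key for each argument. carry_out: Moves the arm, as the interface text tells. Its arguments: {"type":"object","properties":{"steps":{"type":"array","items":{"type":"array"}},"force":{"type":"number"}},"required":["steps"]}

```bash
mkdir -p pics
cat > h.py <<'E'
import numpy as np, cv2
from scipy.spatial.transform import Rotation as R
from workcell import env
def cal(n):
    c=env.get_calibration(n); q=c["orientation"]
    return c,R.from_quat([q[1],q[2],q[3],q[0]]).as_matrix(),np.array(c["origin"])
def cloud(n,d):
    c,M,o=cal(n); v,u=np.mgrid[0:400,0:640]
    p=np.stack([(u-c["cx"])/c["fx"]*d,-(v-c["cy"])/c["fy"]*d,-d],-1)
    return p@M.T+o
def snap(n,f):
    im,d=env.read_camera(n); cv2.imwrite("pics/"+f,im[:,:,::-1]); np.savez("pics/"+f+".npz",im=im,d=d); return im,d
E
python3 - <<'E'
from h import *
for n in("top","side"):
    print(env.get_calibration(n)); snap(n,n+"0.png")
print(env.get_state(),env.hold_point_z)
E
```

```text
{'fx': 380.5546247249561, 'fy': 380.5546247249561, 'cx': 320.5248769933174, 'cy': 200.25264491692585, 'origin': array([ 0.33430194, -0.08778839,  0.86984973]), 'orientation': array([-0.67695556, -0.07615584,  0.08687939,  0.72689988])}
{'fx': 412.37723522350035, 'fy': 412.37723522350035, 'cx': 320.7050699130226, 'cy': 199.3352982342016, 'origin': array([ 0.50888317, -0.87545307,  0.73767504]), 'orientation': array([ 0.90699124,  0.42113806, -0.00223465, -0.00215398])}
{'clock': 0.1, 'joint_pos': array([-1.47559896e+00,  3.13925378e-01,  4.50589691e-02,  1.30359825e+00,
        3.51455902e-05,  1.43118648e+00]), 'qvel': array([-0.00077145, -0.0011584 ,  0.00299399,  0.00114633,  0.00022557,
        0.0001611 ]), 'tau': array([ 4.02188729e-03, -4.81720054e+01,  2.99246407e+01,  1.26389277e-02,
       -9.96293011e-05, -1.70967428e-05]), 'tcp_pos': array([ 0.13372735, -0.55875083,  0.23048425]), 'orientation': array([-8.33570139e-04,  9.93115765e-01,  1.17134027e-01,  3.60906236e-05]), 'wrist_force': array([ 0.13274533, -0.14068528,  0.05049438]), 'ft_torque': array([-0.0511663 , -0.01715585, -0.0095585 ]), 'grip_force': 0.0, 'finger_gap': 0.08546576289992466} 0.0187
```

View pics/top0.png

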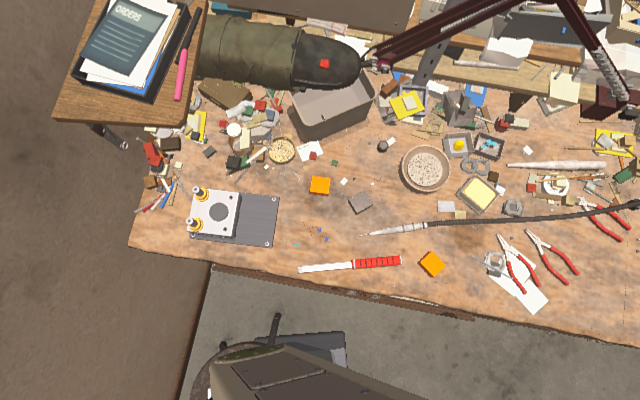

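View pics/side0.png

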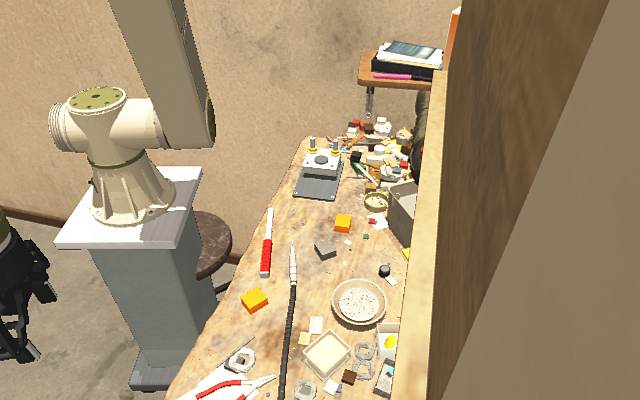

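The top view shows the die set at (214,213) with its apron to the right, out to (278,220). The bar's red handle is at (380,262) and its tip at (300,268). For the block, the candidates are dark grey (360,203), orange (320,185), orange (431,264) and a small dark thing (383,146). I choose the dark grey one at (360,203). For the bar, the red pliers at (510,265) and the cable tool at (400,228) could be mistaken for it; I choose the red handle at (380,262).

Run:
```python
from h import *
z=np.load("pics/top0.png.npz"); im,d=z["im"],z["d"]; P=cloud("top",d)
cv2.imwrite("pics/crop1.png",cv2.resize(im[150:300,180:450,::-1],None,fx=2.9,fy=2.9,interpolation=cv2.INTER_CUBIC))
def rect(m,name):
    q=P[m]; r=cv2.minAreaRect(q[:,:2].astype(np.float32)); print(name,m.sum(),np.round(q.mean(0),4),"rect",np.round(np.array(r[0]),4),np.round(r[1],4),round(r[2],1),"z",np.round(np.percentile(q[:,2],[5,50,95]),4))
    return q
def box(u0,u1,v0,v1):
    m=np.zeros((400,640),bool); m[v0:v1,u0:u1]=1; return m
H=P[:,:,2]; i=im.astype(int)
rect(box(343,378,186,220)&(H>.017)&(H<.03),"block")
rect(box(345,410,250,275)&(i[:,:,0]>130)&(i[:,:,1]<90)&(H>.012),"handle")
rect(box(290,358,258,278)&(H>.005)&(i.min(2)>150),"blade")
rect(box(180,245,180,245)&(H>.044)&(H<.056),"upper")
rect(box(236,285,185,250)&(H>.004)&(H<.014)&(i.max(2)<140),"apron")
rect(box(185,215,180,245)&(H>.085),"pillars")
for n,(u,v) in dict(tin=(281,150),bottle=(0,0)).items(): print(n,P[v,u])
```

```text
block 315 [ 0.5239 -0.1988  0.0219] rect [ 0.5241 -0.199 ] [0.038  0.0445] 26.4 z [0.0191 0.0218 0.0245]
handle 390 [ 0.3851 -0.2218  0.0283] rect [ 0.3755 -0.1767] [0.039  0.1921] 13.4 z [0.017  0.0197 0.022 ]
blade 353 [ 0.3825 -0.1079  0.0253] rect [ 0.363  -0.1103] [0.0556 0.1257] 2.3 z [0.0105 0.013  0.0175]
upper 1737 [0.5164 0.1257 0.0497] rect [0.5192 0.1311] [0.1003 0.1004] 79.2 z [0.0464 0.0493 0.0549]
apron 362 [0.4966 0.0499 0.0078] rect [0.501  0.0437] [0.0918 0.1179] 79.4 z [0.0052 0.0079 0.0101]
pillars 120 [0.5125 0.1452 0.1396] rect [0.4257 0.0582] [0.3369 0.0714] 46.0 z [0.0875 0.0954 0.8698]
tin [ 0.66907291 -0.02215681  0.00194495]
bottle [0.73206524 0.30057758 0.44293079]
```

View pics/crop1.png

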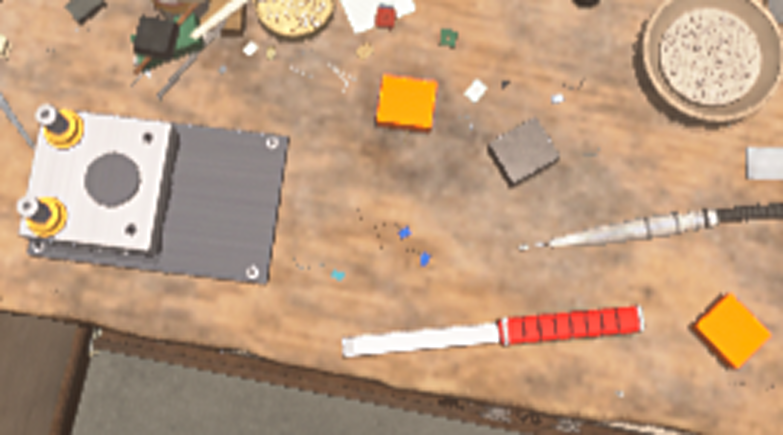

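The crop confirms the dark steel block at (523,150) and the red and white bar, tip left (345,347) and handle right (570,325). The apron lies to the right of the upper die. The measured sizes agree with those given: block 38 x 44 at z 22, upper die 100 x 100 at z 49. I still have to refine the bar and find tall obstacles such as the bottle.

```bash
cat >> h.py <<'E'
def pose():
    s=env.get_state(); q=s["orientation"]; return np.array(s["tcp_pos"]),R.from_quat([q[1],q[2],q[3],q[0]])
def tool(yaw,tilt=0):
    # tool x azimuth yaw (deg), z down; tilt: tool x dips below horizontal by tilt
    y=np.radians(yaw); X=np.array([np.cos(y),np.sin(y),0]);Y=np.array([np.sin(y),-np.cos(y),0])
    return R.from_matrix(np.stack([X,Y,[0,0,-1]],1))*R.from_euler("y",-tilt,degrees=True)
def delta(p,Rt,ref=None):
    p0,R0=ref or pose(); t=R0.inv().apply(np.array(p)-p0)*100; r=(R0.inv()*Rt).as_rotvec(degrees=True)
    print("turn",np.round(r,2),"shift cm",np.round(t,2))
E
python3 - <<'E'
from h import *
z=np.load("pics/top0.png.npz"); im,d=z["im"],z["d"]; P=cloud("top",d); H=P[:,:,2]; i=im.astype(int)
v,u=np.mgrid[0:400,0:640]
b=(u>290)&(u<410)&(v>250)&(v<275)
red=b&(i[:,:,0]>130)&(i[:,:,1]<90)&(H>.012)&(H<.024)
wh=b&(H>.009)&(H<.017)&(i.min(2)>150)&(u<352)
for m in(red,wh):
    q=P[m]; r=cv2.minAreaRect(q[:,:2].astype(np.float32)); print(m.sum(),np.round(q.mean(0),4),np.round(r[0]+r[1],4),r[2])
q=P[red|wh][:,:2]; c=q.mean(0); w=np.linalg.svd(q-c)[2][0]; w*=np.sign(w[1]); print("axis",np.degrees(np.arctan2(w[1],w[0])))
s=(P[red][:,:2]-c)@w; t=(P[wh][:,:2]-c)@w; mid=(s.min()+t.max()-.230+.0)/2
print("ext",s.min(),s.max(),t.min(),t.max(),"grip est tail",c+w*(s.min()+.055),"from tip",c+w*(t.max()-.175))
# tall things
m=((H>.09)&(H<.16)&(P[:,:,0]>.3)&(P[:,:,0]<.8)&(v>60)&(v<330)).astype(np.uint8)
n,l,st,ce=cv2.connectedComponentsWithStats(m)
for k in range(1,n):
    if st[k,4]>15: print(st[k],np.round(np.median(P[l==k],0),3))
delta([.524,-.199,.10],tool(26.4))
E
```

```text
385 [ 0.3856 -0.2232  0.0196] [ 0.3855 -0.22    0.0197  0.1057] 1.2035423517227173
329 [ 0.3831 -0.1064  0.0129] [ 0.3831 -0.1062  0.0137  0.119 ] 1.2845286130905151
axis 91.20120322807425
ext -0.10348350350632803 0.0022195159543801283 0.003747649767070508 0.12273394014833462 grip est tail [ 0.38546562 -0.2178555 ] from tip [ 0.38554491 -0.22163723]
[ 381   61  239   61 6858] [ 0.736 -0.535  0.141]
[287  71  91  58 590] [ 0.719 -0.181  0.111]
[230  80  19   8  43] [0.771 0.049 0.139]
[269  88  14   4  25] [ 0.747 -0.025  0.15 ]
[189  90  13  23 181] [0.753 0.153 0.108]
[458  96  13  19 139] [ 0.707 -0.438  0.103]
[ 226  100   54   52 1470] [0.703 0.037 0.109]
[634 105   6   9  32] [ 0.656 -0.784  0.139]
[144 123  43  29 577] [0.679 0.212 0.109]
[  35  125   93  205 4726] [0.481 0.368 0.127]
[252 136   9  10  22] [0.659 0.024 0.092]
[145 142   7  10  22] [0.665 0.258 0.091]
[146 152  19  22 263] [0.615 0.233 0.106]
[226 155  16  16 181] [0.61  0.073 0.102]
[192 186   8   8  49] [0.557 0.153 0.095]
[588 200  52  15 281] [ 0.455 -0.713  0.104]
[186 218   8   7  49] [0.491 0.166 0.096]
turn [ -0.09  -0.03 -12.95] shift cm [ 46.32 -25.89  13.1 ]
```

>>> carry_out:
  steps:
    - [[0,0,-3],[6,-3,0],0]
    - [[0,0,-6],[12,-6.5,0],0]
    - [[0,0,-9],[17.5,-9.5,2],0]
    - [[0,0,-13],[23,-13,4],0]
    - [[0,0,-13],[29,-16,6],0]
    - [[0,0,-13],[35,-19.5,8.5],0]
    - [[0,0,-13],[41,-23,11],0]
    - [[0,0,-13],[46.3,-25.9,13.1],0]
  force: 60

```text
clock: 1.1
tcp_pos: [0.4892, -0.231, 0.1165]
orientation: [0.0, 0.973, 0.229, -0.0]
wrist_force: [0.6, -1.3, 0.2]
finger_gap: 0.0855
grip_force: 0.0
```

Run:
```python
from h import *
snap("top","t1.png"); snap("side","s1.png")
a=cv2.imread("pics/t1.png")[130:290,270:450]; b=cv2.imread("pics/s1.png")[150:310,230:410]
cv2.imwrite("pics/c1.png",cv2.resize(np.hstack([a,b]),None,fx=2.2,fy=2.2))
print(pose()[0],env.get_state()["clock"]); delta([.524,-.199,.002],tool(26.4))
```

```text
[ 0.48983948 -0.22757186  0.1145288 ] 1.2
turn [-0.24  0.04  0.45] shift cm [ 4.35 -0.96 11.25]
```

View pics/c1.png

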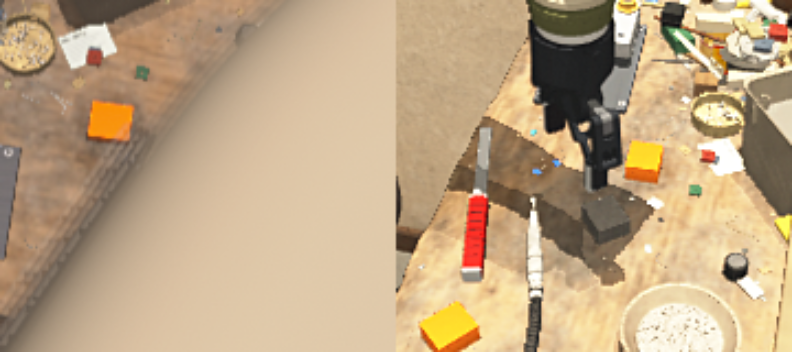

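The arm covers the top view. The side crop shows the gripper stopping short of the block, with the block at (605,213) in the crop. I'll correct and go down.

>>> carry_out:
  steps:
    - [[0,0,0],[2,-0.5,1],0]
    - [[0,0,0],[4,-1,2],0]
    - [[0,0,0],[4.3,-1,5],0]
    - [[0,0,0],[4.3,-1,5],0]
    - [[0,0,0],[4.3,-1,5],0]
    - [[0,0,0],[4.3,-1,5],0]
    - [[0,0,0],[4.3,-1,5],0]
    - [[0,0,0],[4.3,-1,5],0]

```text
clock: 2.2
tcp_pos: [0.5224, -0.2048, 0.0679]
orientation: [0.0, 0.974, 0.229, 0.0]
wrist_force: [0.2, 0.7, -0.3]
finger_gap: 0.0854
grip_force: 0.0
```

Run:
```python
from h import *
print(pose()[0],env.get_state()["clock"]); delta([.524,-.199,.002],tool(26.4))
```

```text
[ 0.52235213 -0.20482651  0.06788479] 2.2
turn [ 0.05 -0.03  0.04] shift cm [ 0.4  -0.45  6.59]
```

>>> carry_out:
  steps:
    - [[0,0,0],[0.4,-0.45,2],0]
    - [[0,0,0],[0.4,-0.45,4],0]
    - [[0,0,0],[0.4,-0.45,6],0]
    - [[0,0,0],[0.4,-0.45,6.6],0]
    - [[0,0,0],[0.4,-0.45,6.6],0]
    - [[0,0,0],[0.4,-0.45,6.6],255]
    - [[0,0,0],[0.4,-0.45,6.6],255]
    - [[0,0,0],[0.4,-0.45,6.6],255]

```text
clock: 3.2
tcp_pos: [0.5244, -0.199, 0.0023]
orientation: [0.001, 0.973, 0.229, 0.001]
wrist_force: [0.1, -0.5, 5.3]
finger_gap: 0.0428
grip_force: 63.0
```

>>> carry_out:
  steps:
    - [[0,0,0],[0,0,0],255]
    - [[0,0,0],[0,0,0],255]
    - [[0,0,0],[0,0,0],255]
    - [[0,0,0],[0,0,-2],255]
    - [[0,0,0],[0,0,-5],255]
    - [[0,0,0],[0,0,-8],255]
    - [[0,0,0],[0,0,-8],255]
    - [[0,0,0],[0,0,-8],255]

```text
clock: 4.2
tcp_pos: [0.5229, -0.1983, 0.08]
orientation: [-0.001, 0.973, 0.229, -0.001]
wrist_force: [0.0, 0.3, -2.6]
finger_gap: 0.0427
grip_force: 62.1
```

Run:
```python
from h import *
print(pose()[0],env.get_state()["clock"]);
y=np.radians(79.2); X=np.array([np.cos(y),np.sin(y)]); c=np.array([.5192,.1311])
b=c-.099*X; print(b); delta([*b,.07],tool(79.2))
```

```text
[ 0.5229313  -0.19829106  0.08004143] 4.2
[0.50064925 0.03385356]
turn [-1.000e-01  2.000e-02 -5.275e+01] shift cm [  8.35 -21.77   1.03]
```

>>> carry_out:
  steps:
    - [[0,0,-9],[1.5,-4,0],255]
    - [[0,0,-18],[3,-8,0],255]
    - [[0,0,-27],[4.5,-12,0],255]
    - [[0,0,-36],[6,-16,0],255]
    - [[0,0,-45],[7.5,-20,0.5],255]
    - [[0,0,-52.75],[8.35,-21.8,1],255]
    - [[0,0,-52.75],[8.35,-21.8,1],255]
    - [[0,0,-52.75],[8.35,-21.8,1],255]

```text
clock: 5.2
tcp_pos: [0.5008, 0.0333, 0.0704]
orientation: [-0.0, 0.771, 0.637, -0.001]
wrist_force: [-0.1, -0.4, -2.6]
finger_gap: 0.0428
grip_force: 62.1
```

>>> carry_out:
  steps:
    - [[0,0,0],[0,0,0],255]
    - [[0,0,0],[0,0,0],255]
    - [[0,0,0],[0,0,0],255]
    - [[0,0,0],[0,0,0],255]
    - [[0,0,0],[0,0,1],255]
    - [[0,0,0],[0,0,2],255]
    - [[0,0,0],[0,0,3],255]
    - [[0,0,0],[0,0,3],255]

```text
clock: 6.2
tcp_pos: [0.5003, 0.0338, 0.04]
orientation: [-0.001, 0.77, 0.637, -0.001]
wrist_force: [0.2, 0.1, -2.3]
finger_gap: 0.0427
grip_force: 62.1
```

Run:
```python
from h import *
print(pose()[0],env.get_state()["clock"]);delta([.5006,.0339,.010],tool(79.2))
```

```text
[0.50025279 0.03380327 0.0399714 ] 6.2
turn [-0.15  0.02  0.01] shift cm [0.02 0.04 3.  ]
```

>>> carry_out:
  steps:
    - [[0,0,0],[0,0,1],255]
    - [[0,0,0],[0,0,2],255]
    - [[0,0,0],[0,0,2.7],255]
    - [[0,0,0],[0,0,2.95],255]
    - [[0,0,0],[0,0,2.95],255]
    - [[0,0,0],[0,0,2.95],60]
    - [[0,0,0],[0,0,2.95],0]
    - [[0,0,0],[0,0,2.95],0]

```text
clock: 7.2
tcp_pos: [0.5018, 0.0336, 0.0123]
orientation: [0.0, 0.77, 0.637, 0.0]
wrist_force: [0.5, -0.1, 0.0]
finger_gap: 0.0852
grip_force: 0.0
```

>>> carry_out:
  steps:
    - [[0,0,0],[0,0,0],0]
    - [[0,0,0],[0,0,0],0]
    - [[0,0,0],[0,0,-2],0]
    - [[0,0,0],[0,0,-5],0]
    - [[0,0,0],[0,0,-9],0]
    - [[0,0,0],[-4,2,-10],0]
    - [[0,0,0],[-9,4,-10],0]
    - [[0,0,0],[-14,6,-10],0]

```text
clock: 8.2
tcp_pos: [0.5346, -0.1164, 0.1123]
orientation: [0.001, 0.77, 0.638, 0.0]
wrist_force: [0.1, 0.4, -0.8]
finger_gap: 0.0853
grip_force: 0.0
```

Run:
```python
from h import *
print(pose()[0],env.get_state()["clock"]);delta([.3855,-.220,.06],tool(91.2))
```

```text
[ 0.53460938 -0.11641844  0.11231289] 8.2
turn [  0.07   0.02 -11.94] shift cm [-12.95 -12.73   5.22]
```

>>> carry_out:
  steps:
    - [[0,0,-4],[-3,-3,0],0]
    - [[0,0,-8],[-6,-6,0],0]
    - [[0,0,-12],[-9,-9,1],0]
    - [[0,0,-12],[-12,-12,2],0]
    - [[0,0,-12],[-12.95,-12.7,4],0]
    - [[0,0,-12],[-12.95,-12.7,5],0]
    - [[0,0,-12],[-12.95,-12.7,5],0]
    - [[0,0,-12],[-12.95,-12.7,5],0]

```text
clock: 9.2
tcp_pos: [0.386, -0.2184, 0.0623]
orientation: [0.0, 0.699, 0.715, 0.0]
wrist_force: [0.2, 0.2, 0.3]
finger_gap: 0.0855
grip_force: 0.0
```

Run:
```python
from h import *
im,d=snap("top","t2.png"); snap("side","s2.png"); P=cloud("top",d);H=P[:,:,2]
v,u=np.mgrid[0:400,0:640]
m=(u>225)&(u<290)&(v>180)&(v<250)&(H>.026)&(H<.034)
q=P[m]; r=cv2.minAreaRect(q[:,:2].astype(np.float32)); print(m.sum(),np.round(q.mean(0),4),np.round(r[0]+r[1],4),r[2])
m=(u>180)&(u<245)&(v>180)&(v<245)&(H>.046)&(H<.052)
q=P[m]; r=cv2.minAreaRect(q[:,:2].astype(np.float32)); print(m.sum(),np.round(q.mean(0),4),np.round(r[0]+r[1],4),r[2])
a=cv2.imread("pics/t2.png")[150:300,180:420]; b=cv2.imread("pics/s2.png")[120:270,230:400]
cv2.imwrite("pics/c2.png",cv2.resize(np.hstack([a,b]),None,fx=1.9,fy=1.9))
print(pose()[0],env.get_state()["clock"]);delta([.3855,-.220,.002],tool(91.2))
```

```text
375 [0.5013 0.0394 0.0298] [0.4981 0.0522 0.0752 0.0979] 72.75120544433594
1373 [0.5164 0.1261 0.049 ] [0.519  0.1313 0.1005 0.0996] 79.02883911132812
[ 0.3859708  -0.21845836  0.06236226] 9.3
turn [0.05 0.04 0.07] shift cm [-0.15 -0.06  6.04]
```

View pics/c2.png

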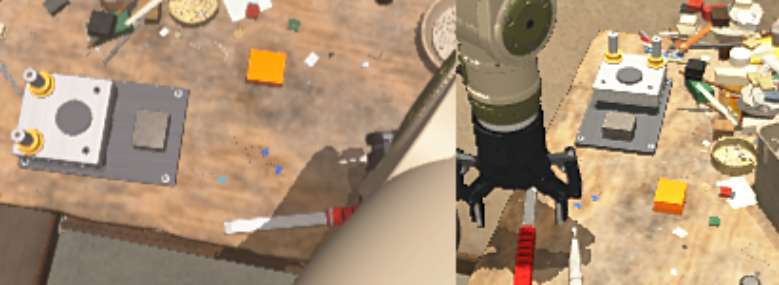

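The block stands square on the apron at (150,130) in the crop, in front of the upper die. The bar is untouched and the gripper is above its handle.

>>> carry_out:
  steps:
    - [[0,0,0],[-0.15,0,2],0]
    - [[0,0,0],[-0.15,0,4],0]
    - [[0,0,0],[-0.15,0,5.5],0]
    - [[0,0,0],[-0.15,0,6],0]
    - [[0,0,0],[-0.15,0,6],0]
    - [[0,0,0],[-0.15,0,6],255]
    - [[0,0,0],[-0.15,0,6],255]
    - [[0,0,0],[-0.15,0,6],255]
  force: 110

```text
clock: 10.3
tcp_pos: [0.3854, -0.2202, 0.0022]
orientation: [0.0, 0.7, 0.714, 0.0]
wrist_force: [0.5, -0.0, -0.3]
finger_gap: 0.032
grip_force: 0.0
```

>>> carry_out:
  steps:
    - [[0,0,0],[0,0,0],255]
    - [[0,0,0],[0,0,0],255]
    - [[0,0,0],[0,0,0],255]
    - [[0,0,0],[0,0,-2],255]
    - [[0,0,0],[0,0,-5],255]
    - [[0,0,0],[0,0,-9],255]
    - [[0,0,0],[0,0,-9],255]
    - [[0,0,0],[0,0,-9],255]

```text
clock: 11.3
tcp_pos: [0.3846, -0.2196, 0.091]
orientation: [-0.0, 0.7, 0.714, -0.0]
wrist_force: [-0.6, 0.1, -2.7]
finger_gap: 0.0171
grip_force: 108.1
```

Run:
```python
from h import *
im,d=snap("side","s3.png"); im2,d2=snap("top","t3.png"); 
print(pose()[0],pose()[1].as_matrix().round(3),env.get_state()["clock"])
a=cv2.imread("pics/t3.png")[150:300,180:420]; b=cv2.imread("pics/s3.png")[120:270,200:400]
cv2.imwrite("pics/c3.png",cv2.resize(np.hstack([a,b]),None,fx=1.8,fy=1.8))
# blade points from both cameras
p,Rt=pose()
for n,I,D in(("side",im,d),("top",im2,d2)):
    P=cloud(n,D); L=Rt.inv().apply((P-p).reshape(-1,3)).reshape(P.shape)
    m=(L[:,:,0]>.06)&(L[:,:,0]<.2)&(abs(L[:,:,1])<.02)&(abs(L[:,:,2])<.03)
    q=L[m]; print(n,m.sum(),q[:,0].max() if m.any() else 0)
    for a0 in np.arange(.06,.19,.02):
        k=q[(q[:,0]>a0)&(q[:,0]<a0+.02)]
        if len(k)>3: print(round(a0+.01,3),len(k),np.round(np.median(k,0),4),np.round(k[:,1].min(),4),np.round(k[:,1].max(),4))
```

```text
[ 0.38403619 -0.21916795  0.09032721] [[-0.021  1.    -0.002]
 [ 1.     0.021  0.002]
 [ 0.002 -0.002 -1.   ]] 11.4
side 1 0.06172123076579444
top 407 0.17394217105808224
0.07 72 [ 0.07    0.0001 -0.011 ] -0.0067 0.0072
0.09 73 [ 0.0899  0.     -0.0101] -0.0067 0.0073
0.11 71 [ 0.1099  0.0002 -0.0107] -0.0067 0.0072
0.13 72 [ 1.299e-01  1.000e-04 -1.040e-02] -0.0067 0.0071
0.15 71 [ 1.497e-01  1.000e-04 -9.700e-03] -0.0068 0.0072
0.17 48 [ 0.1674  0.0005 -0.0094] -0.0067 0.0071
```

View pics/c3.png

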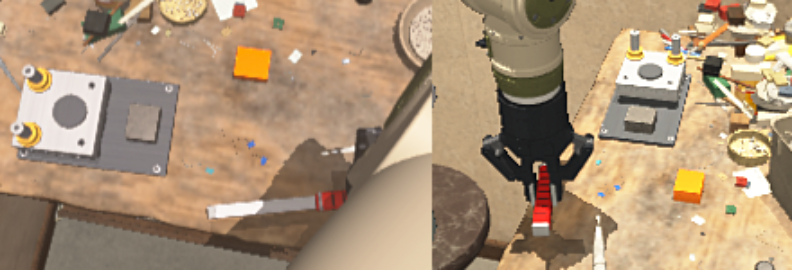

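The bar is held straight and level: its tip is 174 mm ahead of the TCP, and the blade's top is 10.5 mm above the TCP, as expected. The block is unmoved on the apron.

```bash
cat >> h.py <<'E'
YAW=79.1; C=np.array([.519,.1312]); TIP=np.array([.1745,0,-.0045])
def D(x,z,y=0):
    a=np.radians(YAW); return np.array([*(C+x*np.array([np.cos(a),np.sin(a)])+y*np.array([-np.sin(a),np.cos(a)])),z])
def tcp(th,x,z,ret=0,up=0):  # tip underside at die (x,z), pitch th
    Rt=tool(YAW,th); p=D(x,z)-Rt.apply(TIP+[ret,0,0]); p[2]+=up; return p,Rt
def dief():
    p,Rt=pose(); a=np.radians(YAW); t=p+Rt.apply(TIP); e=t[:2]-C; X=np.array([np.cos(a),np.sin(a)])
    b=Rt.as_matrix()[:,0]; print("tip die x %.1f y %.1f z %.1f mm pitch %.1f clock %.2f"%(e@X*1e3,(e@[-X[1],X[0]])*1e3,t[2]*1e3,-np.degrees(np.arcsin(b[2])),env.get_state()["clock"]))
    s=.08+e@X; print("underside at x=-80: %.1f, top at -50: %.1f"%((t[2]+s*np.tan(np.arcsin(-b[2])))*1e3,(t[2]+(e@X+.05)*np.tan(np.arcsin(-b[2]))+.006)*1e3))
E
python3 - <<'E'
from h import *
dief()
e=np.array([.5018,.0336])-C; a=np.radians(YAW); print("block",e@[np.cos(a),np.sin(a)],e@[-np.sin(a),np.cos(a)])
A=tcp(28,-.042,.0108,.025,.025); print(A[0]); delta(*A)
E
```

```text
tip die x -198.9 y 102.8 z 95.1 mm pitch -0.1 clock 11.40
underside at x=-80: 95.4, top at -50: 101.4
block -0.09909161197859905 -0.0015660253774345924
[ 0.47734971 -0.08508688  0.12548631]
turn [  2.82 -27.99  11.89] shift cm [13.22  9.6  -3.51]
```

>>> carry_out:
  steps:
    - [[0,0,0],[2,1.5,-3],255]
    - [[0.5,-6,2],[5,3.5,-5],255]
    - [[1,-12,5],[8,6,-5.5],255]
    - [[2,-20,8],[11,8,-5.5],255]
    - [[2.8,-28,12],[13.2,9.6,-4],255]
    - [[2.8,-28,12],[13.2,9.6,-3.5],255]
    - [[2.8,-28,12],[13.2,9.6,-3.5],255]
    - [[2.8,-28,12],[13.2,9.6,-3.5],255]

```text
clock: 12.4
tcp_pos: [0.4778, -0.0872, 0.127]
orientation: [0.155, 0.749, 0.616, -0.186]
wrist_force: [0.3, -0.0, -2.6]
finger_gap: 0.0171
grip_force: 108.3
```

Run:
```python
from h import *
dief(); delta(*tcp(28,-.042,.0108,.020,0))
im2,d2=snap("top","t4.png"); P=cloud("top",d2); p,Rt=pose(); L=Rt.inv().apply((P-p).reshape(-1,3)).reshape(P.shape)
m=(L[:,:,0]>.06)&(L[:,:,0]<.19)&(abs(L[:,:,1])<.012)&(abs(L[:,:,2]+.01)<.008)
q=L[m];print(m.sum(),q[:,0].max(),np.polyfit(q[:,0],q[:,2],1),np.polyfit(q[:,0],q[:,1],1),np.median(q,0))
im,d=snap("side","s4.png")
a=cv2.imread("pics/t4.png")[160:260,180:330]; b=cv2.imread("pics/s4.png")[110:210,250:400]
cv2.imwrite("pics/c4.png",cv2.resize(np.hstack([a,b]),None,fx=2.6,fy=2.6))
```

```text
tip die x -66.2 y -1.6 z 48.9 mm pitch 28.1 clock 12.40
underside at x=-80: 56.2, top at -50: 46.2
turn [ 0.07  0.07 -0.27] shift cm [ 1.92 -0.09  2.24]
90 0.1898452985909009 [-0.02150124 -0.00599306] [ 0.08439053 -0.01603531] [ 0.15652406 -0.00346688 -0.00943976]
```

View pics/c4.png

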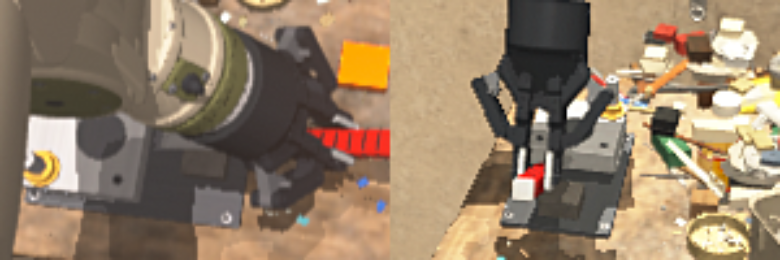

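The side view shows the bar, red end at (527,185), pitched towards the gap above the apron, with the block under it at (565,195). The arm hides the top view.

>>> carry_out:
  steps:
    - [[0,0,0],[0.6,0,0.7],255]
    - [[0,0,0],[1.2,-0.1,1.4],255]
    - [[0,0,0],[1.9,-0.1,2.2],255]
    - [[0,0,-0.25],[1.9,-0.1,2.2],255]
    - [[0,0,-0.25],[1.9,-0.1,2.2],255]
    - [[0,0,-0.25],[1.9,-0.1,2.2],255]
    - [[0,0,-0.25],[1.9,-0.1,2.2],255]
    - [[0,0,-0.25],[1.9,-0.1,2.2],255]

```text
clock: 13.5
tcp_pos: [0.4788, -0.0796, 0.0986]
orientation: [0.155, 0.747, 0.618, -0.186]
wrist_force: [0.5, 0.8, -3.1]
finger_gap: 0.0172
grip_force: 108.4
```

Run:
```python
from h import *
dief(); delta(*tcp(28,-.042,.0108,0,0))
```

```text
tip die x -58.5 y -0.2 z 20.4 mm pitch 28.1 clock 13.50
underside at x=-80: 31.9, top at -50: 21.9
turn [0.15 0.09 0.06] shift cm [ 1.91 -0.03  0.1 ]
```

>>> carry_out:
  steps:
    - [[0,0,0],[0.3,0,0.05],255]
    - [[0,0,0],[0.6,0,0.1],255]
    - [[0,0,0],[1.0,0,0.1],255]
    - [[0,0,0],[1.3,0,0.1],255]
    - [[0,0,0],[1.6,0,0.1],255]
    - [[0,0,0],[1.9,0,0.1],255]
    - [[0,0,0],[1.9,0,0.1],255]
    - [[0,0,0],[1.9,0,0.1],255]

```text
clock: 14.5
tcp_pos: [0.4817, -0.0636, 0.0886]
orientation: [0.155, 0.747, 0.618, -0.187]
wrist_force: [0.9, -0.2, -2.3]
finger_gap: 0.0174
grip_force: 108.4
```

Run:
```python
from h import *
dief(); s=env.get_state(); print(s["wrist_force"],s["ft_torque"])
```

```text
tip die x -42.3 y -0.0 z 10.4 mm pitch 28.1 clock 14.50
underside at x=-80: 30.6, top at -50: 20.6
[ 0.89324172 -0.15262553 -2.2669787 ] [ 0.56826857 -0.07995777 -0.00226197]
```

```bash
cat >> h.py <<'E'
def lever(ths,L=.043,press=0):
    # underside point L before tip stays on near block corner (die x=-80,z=30); below level pivot on far corner
    for th in ths:
        Rt=tool(YAW,th)
        if th>=0: p=D(-.080,.030-press)-Rt.apply(TIP-[L,0,0])
        else: p=D(-.118,.030-press)-Rt.apply(TIP-[L+.038,0,0])
        print(th,end=" "); delta(p,Rt)
E
python3 - <<'E'
from h import *
lever([28,25,22,19,16,13,10,5,0,-3],press=.0005)
E
```

```text
28 turn [0.13 0.1  0.08] shift cm [ 0.07 -0.02  0.12]
25 turn [0.13 3.1  0.08] shift cm [ 0.12 -0.03  0.8 ]
22 turn [0.13 6.1  0.08] shift cm [ 0.2  -0.03  1.49]
19 turn [0.12 9.1  0.09] shift cm [ 0.31 -0.03  2.17]
16 turn [ 0.12 12.1   0.09] shift cm [ 0.46 -0.03  2.84]
13 turn [ 0.12 15.1   0.09] shift cm [ 0.65 -0.03  3.5 ]
10 turn [ 0.12 18.1   0.1 ] shift cm [ 0.86 -0.03  4.16]
5 turn [ 0.11 23.1   0.1 ] shift cm [ 1.3  -0.03  5.22]
0 turn [ 0.11 28.1   0.11] shift cm [ 1.84 -0.04  6.23]
-3 turn [ 0.11 31.1   0.11] shift cm [ 2.1  -0.04  6.65]
```

>>> carry_out:
  steps:
    - [[0,0,0],[0.1,0,0.1],255]
    - [[0,1.5,0],[0.1,0,0.45],255]
    - [[0,3,0],[0.12,0,0.8],255]
    - [[0,4.5,0],[0.16,0,1.15],255]
    - [[0,6,0],[0.2,0,1.5],255]
    - [[0,7.5,0],[0.25,0,1.83],255]
    - [[0,9,0],[0.3,0,2.17],255]
    - [[0,9,0],[0.3,0,2.17],255]
  force: 120

```text
clock: 15.5
tcp_pos: [0.4806, -0.0707, 0.0682]
orientation: [0.106, 0.76, 0.629, -0.126]
wrist_force: [0.2, 6.2, 2.0]
finger_gap: 0.0169
grip_force: 121.2
```

Run:
```python
from h import *
dief(); s=env.get_state(); print(s["wrist_force"],s["ft_torque"])
lever([19,16,13,10,5,0,-3,-4],press=.0005)
```

```text
tip die x -39.0 y -0.2 z 15.8 mm pitch 18.9 clock 15.50
underside at x=-80: 29.9, top at -50: 25.6
[0.20865841 6.1572694  1.95462298] [ 1.13561153 -0.11745924 -0.04580994]
19 turn [ 0.15 -0.06  0.08] shift cm [-0.02 -0.04  0.02]
16 turn [0.15 2.94 0.09] shift cm [ 0.02 -0.05  0.71]
13 turn [0.15 5.94 0.09] shift cm [ 0.1  -0.05  1.39]
10 turn [0.14 8.94 0.09] shift cm [ 0.21 -0.05  2.07]
5 turn [ 0.14 13.94  0.1 ] shift cm [ 0.47 -0.05  3.19]
0 turn [ 0.14 18.94  0.11] shift cm [ 0.84 -0.05  4.28]
-3 turn [ 0.13 21.94  0.11] shift cm [ 1.03 -0.06  4.73]
-4 turn [ 0.13 22.94  0.11] shift cm [ 1.1  -0.06  4.88]
```

>>> carry_out:
  steps:
    - [[0,1.5,0],[0,0,0.4],255]
    - [[0,3,0],[0,0,0.75],255]
    - [[0,4.5,0],[0.05,0,1.1],255]
    - [[0,6,0],[0.1,0,1.42],255]
    - [[0,7.5,0],[0.15,0,1.77],255]
    - [[0,9,0],[0.2,0,2.1],255]
    - [[0,10.5,0],[0.3,0,2.45],255]
    - [[0,10.5,0],[0.3,0,2.45],255]

```text
clock: 16.5
tcp_pos: [0.4796, -0.076, 0.0443]
orientation: [0.048, 0.768, 0.636, -0.056]
wrist_force: [0.4, 5.2, 4.7]
finger_gap: 0.017
grip_force: 121.5
```

Run:
```python
from h import *
dief(); s=env.get_state(); print(s["wrist_force"],s["ft_torque"])
lever([8,5,2,0,-3,-5],press=.0005)
im,d=snap("side","s5.png"); P=cloud("side",d); H=P[:,:,2]
m=(np.hypot(P[:,:,0]-.519,P[:,:,1]-.131)<.05)&(H>.03)&(H<.08); print(np.percentile(H[m],[10,50,75,90]),m.sum())
cv2.imwrite("pics/c5.png",cv2.resize(cv2.imread("pics/s5.png")[110:230,240:400],None,fx=4,fy=4))
```

```text
tip die x -37.7 y -0.2 z 23.0 mm pitch 8.5 clock 16.50
underside at x=-80: 29.3, top at -50: 30.8
[0.3889328  5.20343918 4.72887085] [ 0.9761653  -0.01646282  0.06255351]
8 turn [0.14 0.49 0.1 ] shift cm [ 0.02 -0.05  0.1 ]
5 turn [0.14 3.49 0.1 ] shift cm [ 0.07 -0.06  0.78]
2 turn [0.13 6.49 0.1 ] shift cm [ 0.16 -0.06  1.47]
0 turn [0.13 8.49 0.11] shift cm [ 0.23 -0.06  1.92]
-3 turn [ 0.13 11.49  0.11] shift cm [ 0.34 -0.06  2.4 ]
-5 turn [ 0.13 13.49  0.11] shift cm [ 0.42 -0.06  2.71]
[0.05355904 0.05615783 0.06094019 0.06785041] 268
```

View pics/c5.png

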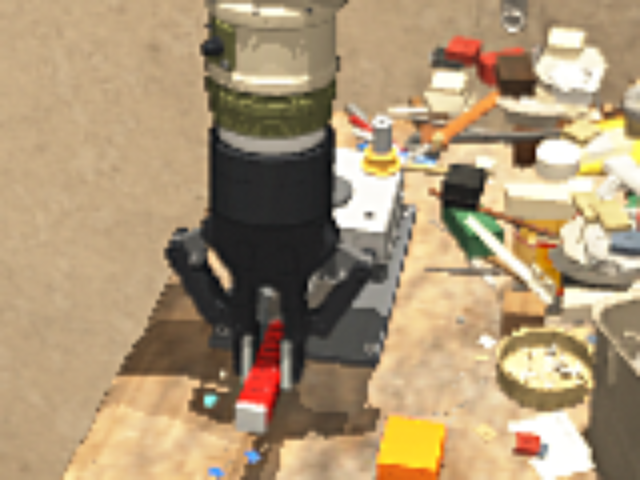

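The bar, red end at (255,410) in the crop, is nearly level, and the upper die's top is at about 56 mm, up 7 mm. I'll carry on below level.

>>> carry_out:
  steps:
    - [[0,2,0],[0.05,0,0.45],255]
    - [[0,4,0],[0.08,0,0.9],255]
    - [[0,6,0],[0.15,0,1.35],255]
    - [[0,8,0],[0.2,0,1.8],255]
    - [[0,10,0],[0.28,0,2.15],255]
    - [[0,12,0],[0.36,0,2.48],255]
    - [[0,14,0],[0.42,0,2.8],255]
    - [[0,14,0],[0.42,0,2.8],255]

```text
clock: 17.55
tcp_pos: [0.48, -0.0762, 0.0171]
orientation: [-0.029, 0.769, 0.637, 0.038]
wrist_force: [-1.8, 5.7, 14.5]
finger_gap: 0.0173
grip_force: 122.6
```

Run:
```python
from h import *
dief(); s=env.get_state(); print(s["wrist_force"],s["ft_torque"])
im,d=snap("side","s6.png"); P=cloud("side",d); H=P[:,:,2]
m=(np.hypot(P[:,:,0]-.519,P[:,:,1]-.131)<.05)&(H>.03)&(H<.08); print(np.percentile(H[m],[10,25,50,75,90]),m.sum())
```

```text
tip die x -37.8 y -0.4 z 38.3 mm pitch -5.5 clock 17.55
underside at x=-80: 34.2, top at -50: 43.1
[-1.78674732  5.69481088 14.46868301] [0.84546487 0.36371166 0.38367553]
[0.06426478 0.06547068 0.06662986 0.07019857 0.07332795] 303
```

Run:
```python
from h import *
for a in [(2,-.039,.0305),(2,-.039,.0305,.03),(2,-.039,.0305,.10),(2,-.039,.0305,.12,.04)]:
    delta(*tcp(*a))
```

```text
turn [ 0.18 -7.46  0.16] shift cm [-0.11 -0.09 -1.51]
turn [ 0.18 -7.46  0.16] shift cm [-3.08 -0.1  -1.9 ]
turn [ 0.18 -7.46  0.16] shift cm [-10.02  -0.12  -2.81]
turn [ 0.18 -7.46  0.16] shift cm [-11.63  -0.11  -7.05]
```

>>> carry_out:
  steps:
    - [[0,-2.5,0],[0,0,-0.5],255]
    - [[0,-5,0],[-0.05,-0.05,-1],255]
    - [[0,-7.5,0],[-0.1,-0.1,-1.5],255]
    - [[0,-7.5,0],[-0.1,-0.1,-1.5],255]
    - [[0,-7.5,0],[-0.1,-0.1,-1.5],255]
    - [[0,-7.5,0],[-1,-0.1,-1.63],255]
    - [[0,-7.5,0],[-2,-0.1,-1.76],255]
    - [[0,-7.5,0],[-3.1,-0.1,-1.9],255]

```text
clock: 18.6
tcp_pos: [0.472, -0.1091, 0.0315]
orientation: [0.012, 0.77, 0.637, -0.014]
wrist_force: [0.1, 0.5, -1.8]
finger_gap: 0.017
grip_force: 120.4
```

Run:
```python
from h import *
dief(); s=env.get_state(); print(s["wrist_force"],s["ft_torque"])
for a in [(2,-.039,.0305,.05,.002),(2,-.039,.0305,.10,.01),(2,-.039,.0305,.12,.04)]: delta(*tcp(*a))
```

```text
tip die x -70.3 y 1.0 z 29.7 mm pitch 2.1 clock 18.60
underside at x=-80: 30.0, top at -50: 34.9
[ 0.08527555  0.51159458 -1.7985877 ] [ 0.10256826  0.00718476 -0.03906489]
turn [0.07 0.1  0.09] shift cm [-1.88  0.07 -0.36]
turn [0.07 0.1  0.09] shift cm [-6.91  0.06 -1.15]
turn [0.07 0.1  0.09] shift cm [-9.02  0.06 -4.15]
```

The tip is out from under the die. I'll raise the bar, then carry it back to where it lay.

>>> carry_out:
  steps:
    - [[0,0,0],[0,0,-1.5],255]
    - [[0,0,0],[-0.5,0,-4],255]
    - [[0,0,0],[-2,0,-6],255]
    - [[0,0,0],[-6,0,-6],255]
    - [[0,0,0],[-10,0,-6],255]
    - [[0,0,0],[-12,0,-6],255]
    - [[0,0,0],[-12,0,-6],255]
    - [[0,0,0],[-12,0,-6],255]

```text
clock: 19.6
tcp_pos: [0.4501, -0.2232, 0.0963]
orientation: [0.012, 0.77, 0.638, -0.013]
wrist_force: [-0.2, 0.0, -2.6]
finger_gap: 0.0172
grip_force: 120.3
```

Run:
```python
from h import *
dief()
Rt=tool(91.2); delta([.3855,-.22,.05],Rt)
im,d=snap("top","t7.png"); P=cloud("top",d);H=P[:,:,2]
v,u=np.mgrid[0:400,0:640]
m=(u>185)&(u<240)&(v>180)&(v<250)&(H>.05)&(H<.08); print(m.sum(),np.percentile(H[m],[10,50,90]))
p,Rt=pose(); L=Rt.inv().apply((P-p).reshape(-1,3)).reshape(P.shape)
m=(L[:,:,0]>.07)&(L[:,:,0]<.19)&(abs(L[:,:,1])<.02)&(abs(L[:,:,2]+.01)<.03)
q=L[m];print(m.sum(),q[:,0].max(),np.polyfit(q[:,0],q[:,2],1),np.polyfit(q[:,0],q[:,1],1),np.median(q,0))
cv2.imwrite("pics/c7.png",cv2.resize(cv2.imread("pics/t7.png")[150:300,180:420],None,fx=3,fy=3))
```

```text
tip die x -186.4 y 1.0 z 94.5 mm pitch 2.1 clock 19.60
underside at x=-80: 90.7, top at -50: 95.6
turn [ -0.14   2.07 -11.97] shift cm [-0.73 -6.41  4.65]
2006 [0.06460541 0.06705169 0.07265651]
229 0.1736494462913611 [ 0.01826639 -0.01260374] [-0.01574402  0.00216628] [ 1.39696321e-01 -8.98515405e-05 -1.00493292e-02]
```

View pics/c7.png

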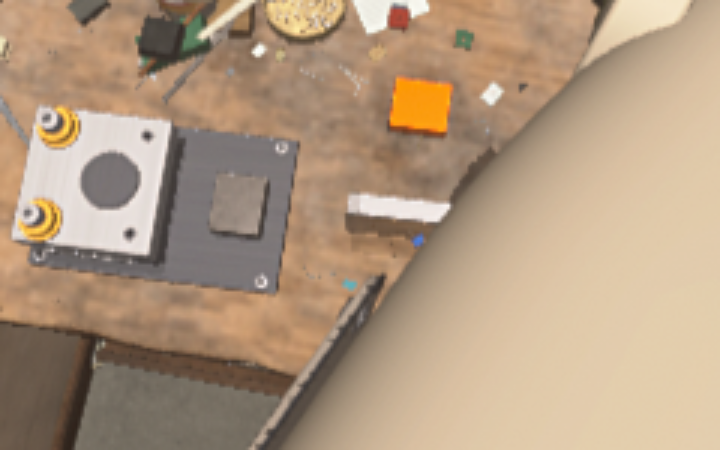

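The upper die's top is at 67 mm, up 18 mm. The block is still on the apron at (240,205) in the crop, and the bar hangs free. Next I lay it down.

>>> carry_out:
  steps:
    - [[0,1,-6],[-0.3,-3,1],255]
    - [[0,2,-12],[-0.7,-6.4,2],255]
    - [[0,2,-12],[-0.7,-6.4,4],255]
    - [[0,2,-12],[-0.7,-6.4,5.5],255]
    - [[0,2,-12],[-0.7,-6.4,5.5],255]
    - [[0,2,-12],[-0.7,-6.4,5.5],255]
    - [[0,2,-12],[-0.7,-6.4,5.5],255]
    - [[0,2,-12],[-0.7,-6.4,5.5],255]

```text
clock: 20.65
tcp_pos: [0.3862, -0.2208, 0.0417]
orientation: [0.0, 0.699, 0.715, -0.001]
wrist_force: [0.1, 0.0, -3.0]
finger_gap: 0.0173
grip_force: 120.3
```

Run:
```python
from h import *
delta([.3855,-.22,.0028],tool(91.2)); print(pose()[0])
```

```text
turn [-0.11  0.12  0.04] shift cm [ 0.08 -0.06  3.89]
[ 0.38617802 -0.22075606  0.04167397]
```

>>> carry_out:
  steps:
    - [[0,0,0],[0,0,1.5],255]
    - [[0,0,0],[0,0,3],255]
    - [[0,0,0],[0,0,3.6],255]
    - [[0,0,0],[0,0,3.85],255]
    - [[0,0,0],[0,0,3.85],255]
    - [[0,0,0],[0,0,3.85],100]
    - [[0,0,0],[0,0,3.85],0]
    - [[0,0,0],[0,0,3.85],0]

```text
clock: 21.65
tcp_pos: [0.3859, -0.2209, 0.003]
orientation: [-0.0, 0.7, 0.715, -0.001]
wrist_force: [-0.3, -0.1, 0.2]
finger_gap: 0.0707
grip_force: 0.0
```

>>> carry_out:
  steps:
    - [[0,0,0],[0,0,0],0]
    - [[0,0,0],[0,0,0],0]
    - [[0,0,0],[0,0,-2],0]
    - [[0,0,0],[0,0,-5],0]
    - [[0,0,0],[0,0,-9],0]
    - [[0,0,0],[-4,0,-13],0]
    - [[0,0,0],[-9,0,-16],0]
    - [[0,0,0],[-14,0,-18],0]

```text
clock: 22.65
tcp_pos: [0.3895, -0.3621, 0.1849]
orientation: [0.001, 0.699, 0.715, -0.001]
wrist_force: [0.7, -1.2, -0.5]
finger_gap: 0.0852
grip_force: 0.0
```

Run:
```python
from h import *
snap("top","t8.png"); snap("side","s8.png"); print(env.get_state()["clock"],pose()[0])
a=cv2.imread("pics/t8.png")[150:300,180:420]; b=cv2.imread("pics/s8.png")[120:270,220:400]
cv2.imwrite("pics/c8.png",cv2.resize(np.hstack([a,b]),None,fx=1.9,fy=1.9))
P=cloud("top",np.load("pics/t8.png.npz")["d"]); H=P[:,:,2]
m=(P[:,:,0]>.37)&(P[:,:,0]<.4)&(P[:,:,1]>-.28)&(P[:,:,1]<-.03)&(H>.008)&(H<.03)
for y in np.arange(-.27,-.03,.04):
    k=P[m&(abs(P[:,:,1]-y)<.01)]; print(round(y,2),len(k),np.median(k[:,2]) if len(k) else 0)
```

```text
22.75 [ 0.3903422  -0.36631608  0.18528599]
-0.27 70 0.019446781364710175
-0.23 85 0.01941669051429762
-0.19 84 0.01953317534472454
-0.15 59 0.013105654849697501
-0.11 57 0.012554417934461215
-0.07 59 0.013162597229415263
```

View pics/c8.png

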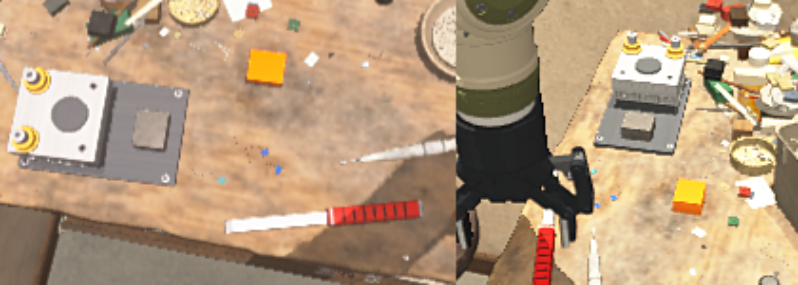

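The bar lies flat on the bench, with the handle's top at 19.5 mm and the blade's at 13 mm. The block is on the apron at (150,130) in the crop and the upper die stays up, so I'm handing in.

```bash
python3 -c "
from workcell import env
print(env.hand_in())"
```

```text
the job is handed in; nothing more can be done
None
```

I handed the job in at about 23 s: the upper die is up about 18 mm by the camera, the block stands on the apron, and the bar lies flat on the bench where it first lay; the hand-in call returned no verdict.

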